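# Clamp the tube box on the bench shaker

### The job

Make the yellow tube box fast on the bench shaker, ready for mixing: push the blue hold-down strap round over the box with a finger until its slotted end is fully home on the stud under the cam, then push the red cam lever all the way down so that the strap clamps the box. The box stays where it stands on the platform, neither lifted nor shifted, and the other things on the bench are left alone.

Things in the scene. Friction and masses are not known exactly. Their poses are not given: they have to be found in the camera images.
- shaker: Fixed white bench shaker, housing 240 mm wide (y), 273 mm deep (x), on the bench; origin under its platform's centre at bench height, x towards its back (control nose to vents), y its left, z up. Aluminium platform 172 (x) by 226 mm (y), top 82 mm up, rubber mat to 84 mm, four 12 mm high corner stops round the tube box. Strap post at (0, +94) mm, cam stud at (0, -94) mm.
- strap_post (a point): Point on the vertical axis of the strap's pivot post, 150 mm above the bench (mid-height of the strap), at (0, +94, 150) mm of the shaker. Boss and nut on the post: 26 mm across, top at 167 mm.
- strap_swing (a joint): Angle of the blue hold-down strap about its vertical post (rad). 0: home (hard stop), across the box along the shaker's -y, its end slot round the cam stud. Grows as it swings open, counter-clockwise from above: at 1.57 it points along the shaker's +x; stop at 1.75. Turns level, stays where left; stiff, about 0.12 Nm (1.2 N at 100 mm).
- strap: The hold-down strap; origin on the post axis at its underside, 143 mm up; it runs along its own -y. A blue channel 26 mm wide, its sides 14 mm tall (143 to 157 mm above the bench) from the post to 152 mm out. A sprung rubber foot, 24 mm across, hangs 7.5 mm below it, 94 mm from the post, 1.5 mm clear of the box lid.
- strap_end (a point): Centre of the strap's end slot, on its top face, 188 mm from the post axis, 149 mm up. The flat slotted end is 6 mm thick (143 to 149 mm up) and runs from 150 to 206 mm out. The slot opens on the side that leads when the strap is swung shut. The end gives downwards by about 6.5 mm under the cam.
- cam_pin (a point): The horizontal pin on which the cam lever turns, along the shaker's x, at (0, -94, 168.5) mm of the shaker, on top of the cam stud.
- cam_lever (a joint): Angle of the red cam lever about its pin (rad). 0: up (95 degrees above level, leaning 5 degrees towards the strap post). Grows as it swings outward, away from the box, and down; 1.65 (hard stop): level along the shaker's -y. Stays where left; stiff, 0.2 to 0.3 Nm (3 to 5 N at 70 mm). Its round eccentric (32 mm diameter) presses the strap end down and the foot clamps the box with about 7 N.
- lever_end (a point): Outer end of the red cam lever, on its centre line, 95 mm from the pin. The lever is a bar 24 mm wide (along the shaker's x) and 12 mm thick, its faces 6 mm either side of the line from cam_pin to lever_end.
- tube_box: Loose yellow microtube box with a clear flat lid, 86 mm (x) by 128 mm (y) by 50 mm tall, about 0.3 kg, standing between the corner stops (3 mm clear) on the shaker's mat; origin under its centre, lid top 134 mm above the bench.
- tip_box: Loose turquoise pipette-tip box, 85 by 125 by 70 mm tall, bystander; origin under its centre.
- bottle: Loose capped reagent bottle, 62 mm diameter, 130 mm tall, bystander; origin under its centre.
- beaker: Loose open glass beaker, 70 mm diameter, 85 mm tall, bystander; origin under its centre.
Mind the look-alikes: they are no part of the job. What is shaped like the tube_box but pink is not meant.

How it is judged (in metres and radians):
On the way, in this order (a step that is already met when the one before it is completed fails the run):
1. the strap is swung home over the box, on the stud (within 0.05 rad), while the cam lever still stands up (value of joint strap_swing below 0.05 rad and value of joint cam_lever below 0.6 rad), for 0.2 s.
2. the cam lever is pushed down (within 0.08 rad of its stop) and the strap presses on the box (value of joint cam_lever above 1.57 rad and value of joint strap_swing below 0.05 rad and contact force between strap and tube_box above 3 N), for 0.2 s.
At the end, for the whole second after the job is handed in: The strap lies home on the stud (within 0.05 rad), the cam lever is down (within 0.08 rad of its stop) and the strap presses the box with more than 3 N; the box rests within 12 mm of where it stood and level; the tip box, bottle and beaker stand upright within 20 mm of where they were (all of step 2 and linear speed of tube_box below 0.01 m/s and distance of tube_box from where it was at the start of the episode below 0.012 m and angle between tube_box's own z axis and vertical below 0.06 rad and distance of each of tip_box, bottle, beaker from where it was at the start of the episode below 0.02 m and angle between each of tip_box, bottle, beaker's own z axis and vertical below 0.1 rad); the robot touches nothing.
It fails at once if the tube box is lifted, tipped or shifted by more than 12 mm (not (distance of tube_box from where it was at the start of the episode below 0.012 m and angle between tube_box's own z axis and vertical below 0.06 rad)).
It fails at once if the pipette-tip box is moved by more than 20 mm or tipped (distance of tip_box from where it was at the start of the episode above 0.02 m or angle between tip_box's own z axis and vertical above 0.2 rad).
It fails at once if the reagent bottle is moved by more than 20 mm or tipped (distance of bottle from where it was at the start of the episode above 0.02 m or angle between bottle's own z axis and vertical above 0.2 rad).
It fails at once if the glass beaker is moved by more than 20 mm or tipped (distance of beaker from where it was at the start of the episode above 0.02 m or angle between beaker's own z axis and vertical above 0.2 rad).
It also fails if it takes over 51 s, if anything falls off the work surface, if the arm or the gripper's body presses on something with over 40 N, if the wrist force passes 120 N, or if a joint passes its speed limit or range.

### The arm

A 6-joint arm with a two-finger parallel gripper is mounted at the origin on the work surface. World frame = base frame: x ahead of the robot, y to its left, z up, the work surface at z = 0. Lengths are in m, angles in degrees, forces in N, time in s.
With the tool pointing down it reaches from about 0.3 to 0.75 m from the base axis. Payload 8.5 kg.
Tool frame: the origin (TCP) lies on the centre line of the jaws, within the pads' length; the fingertips stand 19 mm ahead of it and the grasp point (between the pads) is the TCP; z points along the fingers, x is the direction in which the jaws open and shut, and the axes are right-handed (so a half turn about z gives the same grasp; the last joint's range is limited). The gripper opens to 85 mm and grips with 20 to 120 N. Pads are 22 mm wide; open, the fingers measure 114 mm over their backs; the gripper's body (76 mm by 85 mm) begins 54 mm behind the grasp point. The pads swing forward as they close: fully open they stand 13 mm farther back than shut.
Start: joints at [-87.049, 21.807, 74.336, -0, 83.858, -12.336], TCP at [0.145, -0.531, 0.217] pointing down, gripper open.
Joint ranges: [-178.18, 178.18], [-50.72, 133.34], [12.68, 142.11], [-81.47, 261.47], [9.98, 163.14], [-165.26, 165.26]. Speed limits (degrees/s): [136.94, 136.94, 180, 180, 180, 180].

### API

Orientations are given as a 3x3 rotation matrix whose columns are the frame's x, y, z axes.
In Python, from rig import env, cams, order gives the robot as it stands.
- The arm moves only by the tool step_arm, never from a script. Its argument "steps" is a list of rows, each an object with "xyz": the shift along the tool's x, y, z normalised to -1 to 1, where 1 is 0.04 m, a list of three; "turn": the turn, a rotation vector about the tool's x, y, z normalised to -1 to 1, where 1 is 0.08 rad, a list of three; "gripper": the gripper command: -1 is shut, 1 is fully open, values between are in proportion. A call has 1 to 20 rows; each row shifts and turns the commanded pose from where the row before left it, along the tool's axes as they then stand; what a row does not reach is not made up. A row lasts 1/12 s, in which the tool goes at most 41.7 mm and 7.16 degrees, less where a joint would pass 70% of its speed; a pose out of reach is approached as far as the arm can. A call with a number of a shift or a turn outside -1 to 1 is refused whole. A call with a gripper value outside its range is refused whole. The fingers move at their own pace and stop on an object; "squeeze" is the grip in N (left out, the last holds). Time passes only in rows, so rows that do not move let the fingers close. It gives the time, the measured TCP pose, the force and the opening at its end, in the units of the state.
- env.observe(): the state, without advancing time (a new reading comes with each control period).
- cams.get_image(name): name is "scene" or "top"; returns (picture, depth): 384x512x3 uint8, red, green, blue; 384x512 float32, m along the optical axis (not along the pixel's ray), 0 where there is no reading.
- cams.camera_info(name): a dict with "fx", "fy", "cx", "cy" (pixels), "k1" (the pictures are not rectified: a ray, as slopes to the right and down, at radius r is drawn at 1 + k1 r^2 times it, then the intrinsics apply), "extrinsics" (4x4, takes a point from camera to world coordinates). Camera axes: x right, y down, z forward; pixel columns grow to the right and rows downward; lengths in m; the calibration is good to about 2 mm. A picture is of the moment at which its call begins. camera_info takes no time and is no camera call.
- order.close_job(): hands the job in, once; it reports no verdict.
The state is a dict: "time_s": time; "q": joint angles; "qvel": joint speeds; "joint_efforts": joint torques, N m; "position": TCP position; "tool_rot": TCP orientation; "ft_force": force on the tool from outside, world axes, zero at the start; "wrist_torque": the same for the moment, N m; "grip_width": finger opening in m.
Only numpy, scipy, OpenCV 4.12 (cv2) and the standard library are available. Lean on these libraries where they do the work, as an engineer would, in place of code of your own. Each camera call takes 0.05 s, during which the arm holds its last target. There are 200 camera calls.

## Working session

There is one attempt and no reset: what is moved stays moved. The work goes in short steps, Python scripts to look and compute and a tool call to move; the robot and the scene stay as the last step left them, time stands still between calls to the robot, and variables do not carry over. Pictures are saved under pics/ and viewed, about 8 in all and at most 12, crops included, and the job is handed in when it is done.

Besides the shell and the picture viewer there is one more tool, called after "Call:" as name([rows], argument=value, ...), one row to a line, values as JSON. step_arm: Moves the arm, as the interface text tells. Scaled input: -1 to 1 covers 0.04 m each way for a shift and 0.08 rad each way for a turn. Its arguments: {"type":"object","properties":{"steps":{"type":"array"},"squeeze":{"type":"number"}},"required":["steps"]}

```bash
mkdir -p pics
cat > h.py <<'E'
import numpy as np, cv2
from rig import env, cams, order
def grab(n):
    im,d=cams.get_image(n); return im,d,cams.camera_info(n)
def cloud(d,c):
    h,w=d.shape; u,v=np.meshgrid(np.arange(w),np.arange(h))
    K=np.array([[c['fx'],0,c['cx']],[0,c['fy'],c['cy']],[0,0,1.]])
    p=cv2.undistortPoints(np.stack([u,v],-1).reshape(-1,1,2).astype(np.float64),K,np.array([c['k1'],0,0,0,0.])).reshape(h,w,2)
    P=np.dstack([p*d[...,None],d]); E=np.array(c['extrinsics'])
    return P@E[:3,:3].T+E[:3,3]
E
python3 - <<'E'
from h import *
for n in('scene','top'):
    im,d,c=grab(n); cv2.imwrite(f'pics/{n}0.png',im[...,::-1]); np.savez(f'{n}0.npz',im=im,P=cloud(d,c),d=d)
    print(n,c)
s=env.observe(); print(s['time_s'],s['position'],s['tool_rot'])
E
```

```text
scene {'fx': 377.67533209906765, 'fy': 377.67533209906765, 'cx': 256.9312945982801, 'cy': 197.40507382407267, 'k1': -0.07571301819404075, 'extrinsics': array([[ 0.15375403,  0.57451542, -0.80392272,  1.44984952],
       [ 0.98810794, -0.09067413,  0.12418096, -0.17772943],
       [-0.00155112, -0.81345574, -0.58162476,  0.79232912],
       [ 0.        ,  0.        ,  0.        ,  1.        ]])}
top {'fx': 414.60115110190463, 'fy': 414.60115110190463, 'cx': 259.34689296900814, 'cy': 190.929147693978, 'k1': -0.0836583970496094, 'extrinsics': array([[-0.06536558, -0.97698812,  0.2030309 ,  0.29925851],
       [-0.9978459 ,  0.06513091, -0.00784435, -0.02962617],
       [-0.00555975, -0.2031063 , -0.97914091,  1.48028451],
       [ 0.        ,  0.        ,  0.        ,  1.        ]])}
0.1 [ 0.14500492 -0.53025517  0.21629987] [[ 2.63690576e-01 -9.64607316e-01 -8.29191538e-05]
 [-9.64606519e-01 -2.63690467e-01  1.26505645e-03]
 [-1.24214770e-03 -2.53599109e-04 -9.99999196e-01]]
```

View pics/scene0.png

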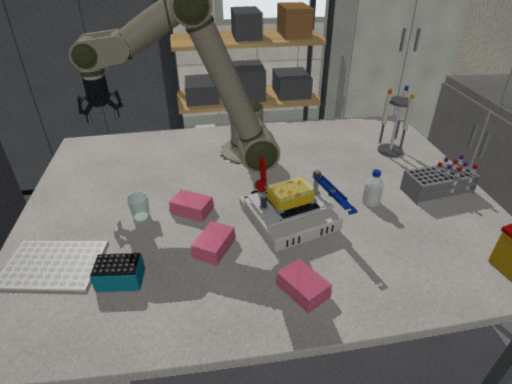

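View pics/top0.png

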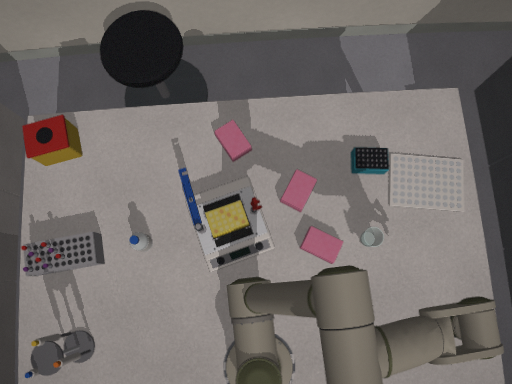

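The scene view has the yellow tube box on the shaker at (290,193), the blue strap open at (335,195) and the red lever up at (262,172). In the top view they are at (228,218), (192,198) and (256,205). The pink boxes at top (233,140), (298,190) and (321,245) are decoys: wrong colour and not on the shaker. The multicoloured box at (53,140) is also not on the shaker.

Run:
```python
from h import *
for n in('top','scene'):
    z=np.load(f'{n}0.npz'); im,P=z['im'],z['P']; hsv=cv2.cvtColor(im,cv2.COLOR_RGB2HSV); H,S,V=cv2.split(hsv)
    ok=(z['d']>0)
    X,Y,Z=P[...,0],P[...,1],P[...,2]
    roi=ok&(X>.25)&(X<.7)&(Y>-.2)&(Y<.3)
    for k,m in dict(yellow=(H>18)&(H<35)&(S>120)&(Z>.1),blue=(H>100)&(H<130)&(S>150)&(Z>.12)&(V>60),red=((H<6)|(H>174))&(S>180)&(Z>.13),white=(S<40)&(Z>.06)&(Z<.085)).items():
        m=m&roi
        if m.sum()<5: print(n,k,'none');continue
        p=P[m]; r=cv2.minAreaRect((p[:,:2]*1000).astype(np.float32))
        v,u=np.nonzero(m)
        print(n,k,m.sum(),'px',u.min(),u.max(),v.min(),v.max(),'mean',p.mean(0).round(4),'zpct',np.percentile(p[:,2],[2,50,98]).round(4),'rect',np.round(r[0],1),np.round(r[1],1),round(r[2],1))
        if k in('blue','red'): 
            print(cv2.fitLine((p*1000).astype(np.float32),cv2.DIST_HUBER,0,.01,.01).ravel().round(3))
    # high band dump near lever
z=np.load('top0.npz')
im=z['im'][150:280,150:300]; a=cv2.resize(im,None,fx=5,fy=5,interpolation=cv2.INTER_CUBIC)[...,::-1]
z=np.load('scene0.npz'); b=cv2.resize(z['im'][145:255,225:365],None,fx=5,fy=5,interpolation=cv2.INTER_CUBIC)[...,::-1]
cv2.imwrite('pics/topc.png',cv2.resize(a,(600,520))); cv2.imwrite('pics/scenec.png',b)
```

```text
top yellow 697 px 206 248 201 236 mean [0.4943 0.0719 0.1324] zpct [0.108  0.1338 0.1395] rect [496.8  72.9] [ 82.9 124.8] 16.0
top blue 368 px 179 200 168 224 mean [0.5697 0.189  0.1499] zpct [0.1425 0.1492 0.1604] rect [575.1 189.7] [191.5  25.1] 14.0
[ 9.68000e-01  2.51000e-01 -0.00000e+00  5.70010e+02  1.89325e+02
  1.49068e+02]
top red 57 px 251 260 198 208 mean [ 0.5207 -0.0227  0.2249] zpct [0.1708 0.2334 0.266 ] rect [523.8 -25.1] [19.6 24.3] 17.8
[ 7.90000e-02  4.60000e-02  9.96000e-01  5.19839e+02 -2.26740e+01
  2.28994e+02]
top white 2014 px 186 269 176 262 mean [0.4979 0.0659 0.0762] zpct [0.0603 0.0805 0.0848] rect [497.7  72.9] [256.7 236.8] 16.6
scene yellow 466 px 263 314 156 207 mean [0.5281 0.0633 0.119 ] zpct [0.1007 0.1175 0.1364] rect [441.8  30.5] [256.1 123.1] 29.2
scene blue 318 px 315 356 176 213 mean [0.5781 0.1908 0.1513] zpct [0.1461 0.1502 0.1588] rect [579. 189.] [195.5  27.6] 14.2
[ 9.75000e-01  2.24000e-01 -4.00000e-03  5.85270e+02  1.95037e+02
  1.49985e+02]
scene red 201 px 256 265 157 191 mean [ 0.534  -0.0226  0.205 ] zpct [0.1577 0.1984 0.2625] rect [421.7  -9.2] [ 26.6 252.3] 81.8
[-3.10000e-02  2.70000e-02  9.99000e-01  5.36342e+02 -2.17190e+01
  2.10640e+02]
scene white 1525 px 244 340 166 238 mean [0.5522 0.0655 0.0738] zpct [0.0601 0.0803 0.0846] rect [448.2  56.3] [364.5 231.6] 17.1
```

View pics/topc.png

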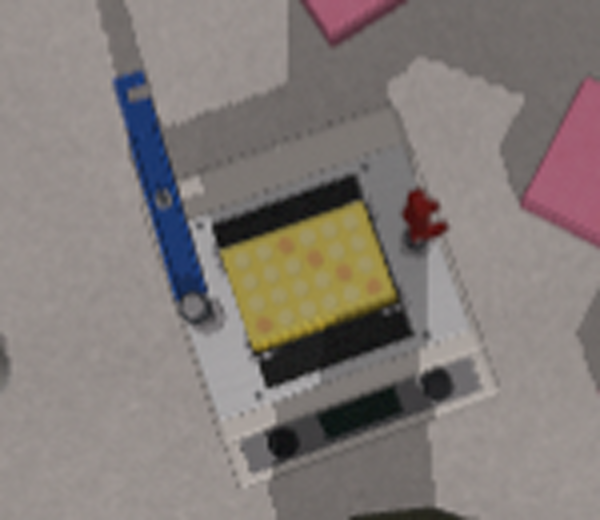

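View pics/scenec.png

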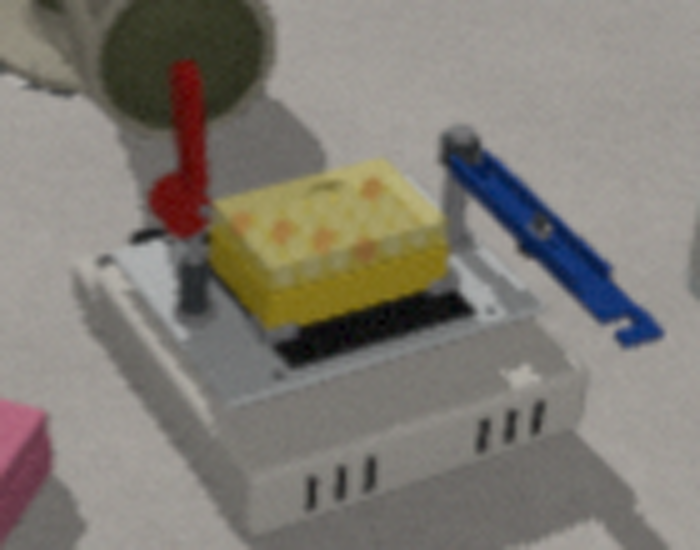

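Top crop: the strap runs from the post nut at full-frame (198,227) to its end at (183,170), pointing roughly along the shaker's +x. The box is yellow and stands between the stops, and the nose faces the robot. Scene crop: the lever is up and the strap's slot faces the box. I'll check the lever once more by height band and work out the moves.

```bash
cat >> h.py <<'E'
yaw=np.radians(16.3); C=np.array([.4975,.0729])
ex=np.array([np.cos(yaw),np.sin(yaw)]); ey=np.array([-ex[1],ex[0]])
def S(x,y,z): return np.r_[C+ex*x/1e3+ey*y/1e3,z/1e3]      # shaker mm -> world
def inv(p): q=np.asarray(p)[...,:2]-C; return np.stack([q@ex*1e3,q@ey*1e3,np.asarray(p)[...,2]*1e3],-1)
def moves(pts):
    s=env.observe(); R=np.array(s['tool_rot']); p=np.array(s['position'])
    for t in pts: print((R.T@(t-p)/.04).round(2).tolist(), np.round(t,3)); p=t
E
python3 - <<'E'
from h import *
for n in('top','scene'):
    z=np.load(f'{n}0.npz'); im,P=z['im'],z['P']; H,Sa,V=cv2.split(cv2.cvtColor(im,cv2.COLOR_RGB2HSV)); Q=inv(P)
    near=(abs(Q[...,0])<40)&(abs(Q[...,1]+94)<40)&((H<6)|(H>174))&(Sa>170)
    for a in range(150,270,20):
        q=Q[near&(Q[...,2]>a)&(Q[...,2]<=a+20)]
        if len(q): print(n,a,len(q),np.percentile(q[:,0],[5,50,95]).round(),np.percentile(q[:,1],[5,50,95]).round())
    g=(np.hypot(Q[...,0],Q[...,1]-94)<25)&(Q[...,2]>162)&(Q[...,2]<172); print(n,'nut',g.sum(),Q[g].mean(0).round(1))
    y=(H>18)&(H<35)&(Sa>120)&(Q[...,2]>128)&(abs(Q[...,0])<60)&(abs(Q[...,1])<80); print(n,'box',np.percentile(Q[y],[2,98],axis=0).round())
    w=(Sa<60)&(Q[...,2]>78)&(Q[...,2]<86)&(abs(Q[...,0])<140)&(abs(Q[...,1])<140); print(n,'plat',cv2.minAreaRect(Q[w][:,:2].astype(np.float32)))
    b=(H>100)&(H<130)&(Sa>150)&(Q[...,2]>140)&(Q[...,2]<160)&(V>60)&(Q[...,0]>-20)&(Q[...,0]<260); print(n,'strap',cv2.minAreaRect(Q[b][:,:2].astype(np.float32)))
E
```

```text
top 150 1 [-11. -11. -11.] [-106. -106. -106.]
top 170 14 [-12. -10.   7.] [-113. -103.  -89.]
top 190 7 [-11.  -9.   5.] [-96. -91. -90.]
top 210 7 [-11.  -8.   2.] [-99. -92. -92.]
top 230 7 [-10.  -5.   6.] [-97. -94. -93.]
top 250 23 [-9. -3.  6.] [-105.  -98.  -94.]
top nut 35 [ -0.   93.4 166.1]
top box [[-40. -60. 129.]
 [ 39.  60. 140.]]
top plat ((0.8041305541992188, 0.45969390869140625), (172.96253967285156, 226.71649169921875), 0.15463614463806152)
top strap ((107.27802276611328, 90.43006896972656), (24.931291580200195, 191.44900512695312), 87.44062042236328)
scene 150 32 [-5. 14. 16.] [-116. -106.  -96.]
scene 170 60 [-6. 12. 16.] [-115. -104.  -94.]
scene 190 29 [ 3. 12. 14.] [-102. -100.  -93.]
scene 210 28 [ 2. 12. 15.] [-104. -100.  -93.]
scene 230 33 [ 1. 12. 14.] [-105. -103.  -96.]
scene 250 31 [-1.  8. 14.] [-106. -102.  -97.]
scene nut 26 [  5.4  93.5 165.8]
scene box [[-19. -62. 129.]
 [ 44.  45. 137.]]
scene plat ((0.8296432495117188, 0.39996337890625), (228.1505126953125, 177.0956268310547), 89.97035217285156)
scene strap ((110.78446197509766, 88.6046371459961), (27.61865997314453, 195.5447540283203), 87.90921020507812)
```

Run:
```python
from h import *
def W(th,extra=0,z=168,r=100):
    t=np.radians(th); d=13+14.5*abs(np.sin(t))+11*np.cos(t)+extra
    return S(r*np.sin(t)+d*np.cos(t),94-r*np.cos(t)+d*np.sin(t),z)
p=np.array(env.observe()['position'])
print(W(88,20)); R=np.array(env.observe()['tool_rot']); print('to approach', (R.T@(W(88,20,330)-p)/.04).round(2))
moves([p+[0,0,.114],W(88,20,330),W(88,20,168)]+[W(a) for a in range(88,-1,-8)]+[W(0,-4)])
```

```text
[0.55619381 0.23421329 0.168     ]
to approach [-15.73 -14.96  -2.82]
[-0.0, -0.0, -2.85] [ 0.145 -0.53   0.33 ]
[-15.72, -14.96, 0.03] [0.556 0.234 0.33 ]
[0.01, 0.0, 4.05] [0.556 0.234 0.168]
[0.5, 0.01, -0.0] [0.561 0.215 0.168]
[0.32, -0.07, -0.0] [0.567 0.203 0.168]
[0.34, -0.03, -0.0] [0.572 0.19  0.168]
[0.35, 0.02, -0.0] [0.575 0.177 0.168]
[0.35, 0.07, -0.0] [0.576 0.162 0.168]
[0.34, 0.12, -0.0] [0.575 0.148 0.168]
[0.33, 0.18, -0.0] [0.571 0.133 0.168]
[0.31, 0.23, -0.0] [0.566 0.119 0.168]
[0.27, 0.28, -0.0] [0.558 0.106 0.168]
[0.23, 0.32, -0.0] [0.548 0.093 0.168]
[0.18, 0.36, -0.0] [0.536 0.083 0.168]
[0.12, 0.39, -0.0] [0.522 0.074 0.168]
[0.0, 0.1, -0.0] [0.518 0.073 0.168]
```

Call:
step_arm([
  {"xyz": [0,0,-0.95],"turn": [0,0,0],"gripper": -1},
  {"xyz": [0,0,-0.95],"turn": [0,0,0],"gripper": -1},
  {"xyz": [0,0,-0.95],"turn": [0,0,0],"gripper": -1},
  {"xyz": [-0.6,-0.57,0],"turn": [0,0,0],"gripper": -1},
  {"xyz": [-0.6,-0.57,0],"turn": [0,0,0],"gripper": -1},
  {"xyz": [-0.6,-0.57,0],"turn": [0,0,0],"gripper": -1},
  {"xyz": [-0.6,-0.57,0],"turn": [0,0,0],"gripper": -1},
  {"xyz": [-0.6,-0.57,0],"turn": [0,0,0],"gripper": -1},
  {"xyz": [-0.6,-0.57,0],"turn": [0,0,0],"gripper": -1},
  {"xyz": [-0.6,-0.57,0],"turn": [0,0,0],"gripper": -1},
  {"xyz": [-0.6,-0.57,0],"turn": [0,0,0],"gripper": -1},
  {"xyz": [-0.6,-0.57,0],"turn": [0,0,0],"gripper": -1},
  {"xyz": [-0.6,-0.57,0],"turn": [0,0,0],"gripper": -1},
  {"xyz": [-0.6,-0.57,0],"turn": [0,0,0],"gripper": -1},
  {"xyz": [-0.6,-0.57,0],"turn": [0,0,0],"gripper": -1},
  {"xyz": [-0.6,-0.57,0],"turn": [0,0,0],"gripper": -1},
])

```text
time_s: 1.43
position: [0.3489, -0.1498, 0.3307]
tool_rot: [[0.263, -0.965, -0.0], [-0.965, -0.263, 0.0], [-0.0, 0.0, -1.0]]
ft_force: [1.0, -1.4, 0.0]
grip_width: 0.0002
```

Call:
step_arm([
  {"xyz": [-0.6,-0.57,0],"turn": [0,0,0],"gripper": -1},
  {"xyz": [-0.6,-0.57,0],"turn": [0,0,0],"gripper": -1},
  {"xyz": [-0.6,-0.57,0],"turn": [0,0,0],"gripper": -1},
  {"xyz": [-0.6,-0.57,0],"turn": [0,0,0],"gripper": -1},
  {"xyz": [-0.6,-0.57,0],"turn": [0,0,0],"gripper": -1},
  {"xyz": [-0.6,-0.57,0],"turn": [0,0,0],"gripper": -1},
  {"xyz": [-0.6,-0.57,0],"turn": [0,0,0],"gripper": -1},
  {"xyz": [-0.6,-0.57,0],"turn": [0,0,0],"gripper": -1},
  {"xyz": [-0.6,-0.57,0],"turn": [0,0,0],"gripper": -1},
  {"xyz": [-0.6,-0.57,0],"turn": [0,0,0],"gripper": -1},
  {"xyz": [-0.6,-0.57,0],"turn": [0,0,0],"gripper": -1},
  {"xyz": [-0.6,-0.57,0],"turn": [0,0,0],"gripper": -1},
  {"xyz": [-0.6,-0.57,0],"turn": [0,0,0],"gripper": -1},
  {"xyz": [0,0,0],"turn": [0,0,0],"gripper": -1},
  {"xyz": [0,0,0],"turn": [0,0,0],"gripper": -1},
])

```text
time_s: 2.68
position: [0.5525, 0.2288, 0.3295]
tool_rot: [[0.266, -0.964, -0.002], [-0.964, -0.266, -0.001], [-0.0, 0.002, -1.0]]
ft_force: [-0.5, -0.6, 0.6]
grip_width: 0.0002
```

Call:
step_arm([
  {"xyz": [-0.13,-0.1,0.6],"turn": [0,0,0],"gripper": -1},
  {"xyz": [0,0,0.7],"turn": [0,0,0],"gripper": -1},
  {"xyz": [0,0,0.7],"turn": [0,0,0],"gripper": -1},
  {"xyz": [0,0,0.7],"turn": [0,0,0],"gripper": -1},
  {"xyz": [0,0,0.7],"turn": [0,0,0],"gripper": -1},
  {"xyz": [0,0,0.5],"turn": [0,0,0],"gripper": -1},
  {"xyz": [0,0,0.13],"turn": [0,0,0],"gripper": -1},
  {"xyz": [0,0,0],"turn": [0,0,0],"gripper": -1},
])

```text
time_s: 3.35
position: [0.5542, 0.2328, 0.1689]
tool_rot: [[0.263, -0.965, -0.002], [-0.965, -0.263, -0.001], [-0.0, 0.003, -1.0]]
ft_force: [-0.3, -0.4, -0.3]
grip_width: 0.0005
```

Run:
```python
from h import *
im,d,c=grab('scene'); P=cloud(d,c); Q=inv(P)
p=inv(np.array(env.observe()['position'])); print('tcp shaker',p.round(1))
m=(abs(Q[...,0]-p[0])<30)&(abs(Q[...,1]-p[1])<20)&(Q[...,2]>120)&(d>0)&(Q[...,1]>p[1]-15)
q=Q[m]; print(m.sum(),np.percentile(q,[1,5,50,95],axis=0).round(1))
cv2.imwrite('pics/s1.png',cv2.resize(im[100:230,225:385],None,fx=4.5,fy=4.5,interpolation=cv2.INTER_CUBIC)[...,::-1])
```

```text
tcp shaker [100.1 137.7 170.5]
533 [[ 89.2 122.8 187.9]
 [ 94.5 123.7 197.4]
 [112.2 137.5 276.2]
 [128.5 154.2 482.5]]
```

View pics/s1.png

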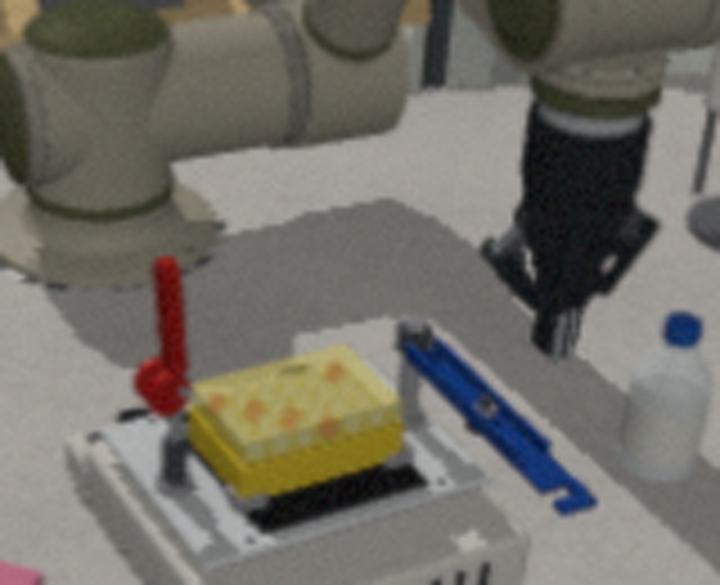

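The picture shows the shut fingertips at about full-frame (348,179), to the strap's open side, above and behind it. The tip height looks higher than nominal, so I'll check it by projection.

Run:
```python
from h import *
im,d,c=grab('scene'); Q=inv(cloud(d,c))
E=np.linalg.inv(np.array(c['extrinsics'])); K=np.array([[c['fx'],0,c['cx']],[0,c['fy'],c['cy']],[0,0,1.]])
p=inv(np.array(env.observe()['position']))
for dz in(-19,-6,0,6):
  w=S(p[0],p[1],p[2]+dz); w2=S(p[0]+11,p[1],p[2]+dz)
  for a in(w,w2):
    print(dz,cv2.projectPoints(a[None],cv2.Rodrigues(E[:3,:3])[0],E[:3,3],K,np.array([c['k1'],0,0,0,0.]))[0].ravel().round(1))
for v in range(160,186,2): print(v,im[v,348],Q[v,348].round(0),d[v,348].round(3))
```

```text
-19 [345.7 187.4]
-19 [347.9 189.2]
-6 [346.3 183.8]
-6 [348.5 185.6]
0 [346.5 182.1]
0 [348.7 184. ]
6 [346.8 180.5]
6 [349.  182.3]
160 [13 17 16] [108. 124. 255.] 1.072
162 [14 17 19] [109. 124. 249.] 1.075
164 [20 20 20] [110. 124. 243.] 1.078
166 [16 21 22] [113. 123. 238.] 1.078
168 [19 21 25] [113. 124. 231.] 1.083
170 [32 34 37] [108. 129. 221.] 1.094
172 [44 46 50] [109. 130. 214.] 1.098
174 [62 65 66] [107. 133. 205.] 1.105
176 [65 71 72] [107. 134. 198.] 1.11
178 [83 85 87] [111. 132. 194.] 1.109
180 [109 107 105] [-114.  329.    1.] 1.454
182 [114 112 108] [-104.  322.   -1.] 1.446
184 [115 111 109] [-89. 311.   2.] 1.429
```

Call:
step_arm([
  {"xyz": [0,0,0.4],"turn": [0,0,0],"gripper": -1},
  {"xyz": [0,0,0.35],"turn": [0,0,0],"gripper": -1},
  {"xyz": [0,0,0],"turn": [0,0,0],"gripper": -1},
  {"xyz": [0,0,0],"turn": [0,0,0],"gripper": -1},
])

```text
time_s: 3.78
position: [0.5552, 0.2337, 0.1408]
tool_rot: [[0.264, -0.965, 0.001], [-0.965, -0.264, 0.0], [0.0, -0.001, -1.0]]
ft_force: [0.1, -0.7, 0.6]
grip_width: -0.0
```

Run:
```python
from h import *
im,d,c=grab('scene'); Q=inv(cloud(d,c)); print(env.observe()['position'],env.observe()['q'])
for u in (344,347,350):
  for v in range(174,200,2): print(u,v,im[v,u],Q[v,u].round(0))
cv2.imwrite('pics/s2.png',cv2.resize(im[135:215,300:400],None,fx=7,fy=7,interpolation=cv2.INTER_CUBIC)[...,::-1])
```

```text
[0.55549311 0.23377639 0.14135192] [ 1.15823815e+01  3.04382833e+01  7.26607335e+01 -3.04245257e-03
  7.67557435e+01  8.63008361e+01]
344 174 [13 14 21] [112. 114. 213.]
344 176 [16 16 23] [113. 113. 207.]
344 178 [21 24 27] [ 98. 128. 187.]
344 180 [18 21 19] [ 99. 128. 181.]
344 182 [21 18 23] [102. 127. 176.]
344 184 [21 23 26] [104. 126. 170.]
344 186 [84 82 82] [ 96. 134. 155.]
344 188 [109 109 104] [-72. 280.   3.]
344 190 [113 111 107] [-66. 276.  -1.]
344 192 [156 152 149] [-51. 265.   2.]
344 194 [152 150 148] [-48. 264.  -4.]
344 196 [ 56  72 118] [141. 101. 157.]
344 198 [16 33 73] [142. 102. 151.]
347 174 [23 22 24] [112. 124. 210.]
347 176 [23 25 28] [110. 128. 201.]
347 178 [27 29 31] [106. 132. 191.]
347 180 [44 44 48] [107. 132. 184.]
347 182 [62 64 67] [106. 135. 176.]
347 184 [76 79 81] [111. 132. 172.]
347 186 [78 79 82] [111. 133. 165.]
347 188 [103 102  98] [-70. 293.   0.]
347 190 [111 108 104] [-60. 286.  -0.]
347 192 [112 109 106] [-47. 276.   2.]
347 194 [129 124 123] [-37. 268.   1.]
347 196 [161 156 152] [-30. 264.  -2.]
347 198 [102 107 120] [-16. 253.   1.]
350 174 [19 23 25] [111. 137. 206.]
350 176 [26 25 28] [114. 136. 201.]
350 178 [54 57 56] [112. 138. 192.]
350 180 [56 57 57] [112. 140. 185.]
350 182 [62 63 63] [110. 143. 176.]
350 184 [72 76 76] [109. 145. 168.]
350 186 [93 96 97] [111. 145. 161.]
350 188 [107 107 103] [-65. 303.   0.]
350 190 [110 108 104] [-53. 294.   2.]
350 192 [109 107 103] [-44. 288.  -0.]
350 194 [111 108 104] [-34. 280.  -0.]
350 196 [126 123 119] [-24. 272.  -0.]
350 198 [158 156 150] [-15. 266.  -1.]
```

View pics/s2.png

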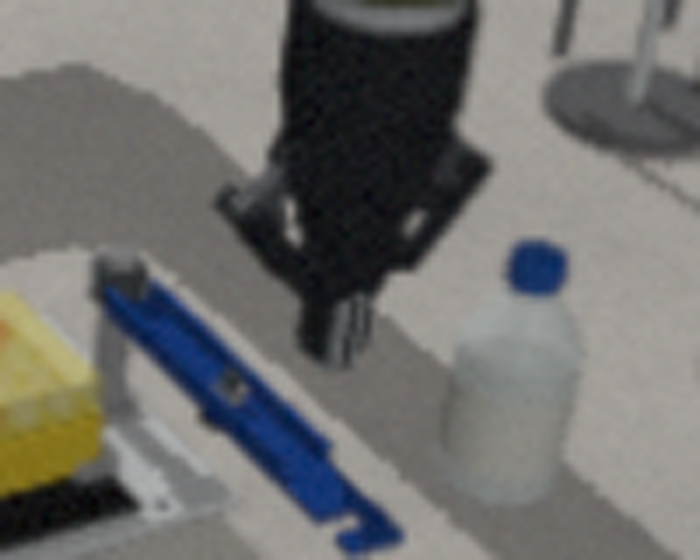

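The picture shows the fingertip at full-frame (347,187). The depth image puts it at about 158 mm, where the stated 19 mm ahead of the TCP would give about 122 mm. A sideways nudge on the strap out here, clear of the box, will show which is right.

Call:
step_arm([
  {"xyz": [0.3,0,0],"turn": [0,0,0],"gripper": -1},
  {"xyz": [0.2,0,0],"turn": [0,0,0],"gripper": -1},
  {"xyz": [0.2,0,0],"turn": [0,0,0],"gripper": -1},
  {"xyz": [0,0,0],"turn": [0,0,0],"gripper": -1},
])

```text
time_s: 4.17
position: [0.563, 0.205, 0.1402]
tool_rot: [[0.262, -0.965, 0.001], [-0.965, -0.262, -0.0], [0.0, -0.001, -1.0]]
ft_force: [0.3, 0.3, -0.1]
grip_width: 0.0004
```

```bash
cat >> h.py <<'E'
def swing(n='top'):
    im,d,c=grab(n); Q=inv(cloud(d,c)); H,Sa,V=cv2.split(cv2.cvtColor(im,cv2.COLOR_RGB2HSV))
    r=np.hypot(Q[...,0],Q[...,1]-94)
    b=(H>100)&(H<130)&(Sa>150)&(Q[...,2]>138)&(Q[...,2]<162)&(V>50)&(r<215)&(r>20)
    a=np.degrees(np.arctan2(Q[...,0],94-Q[...,1]))[b]
    print(n,'swing deg',np.median(a).round(1),b.sum()); return im,Q
E
python3 - <<'E'
from h import *
swing('top');im,Q=swing('scene'); p=inv(np.array(env.observe()['position'])); print(p,env.observe()['ft_force'])
cv2.imwrite('pics/s3.png',cv2.resize(im[135:215,280:380],None,fx=7,fy=7,interpolation=cv2.INTER_CUBIC)[...,::-1])
E
```

```text
top swing deg 75.6 28
scene swing deg 88.1 313
[ 99.69982168 109.69281876 139.84161099] [-0.23956872  0.46977805 -0.22403962]
```

View pics/s3.png

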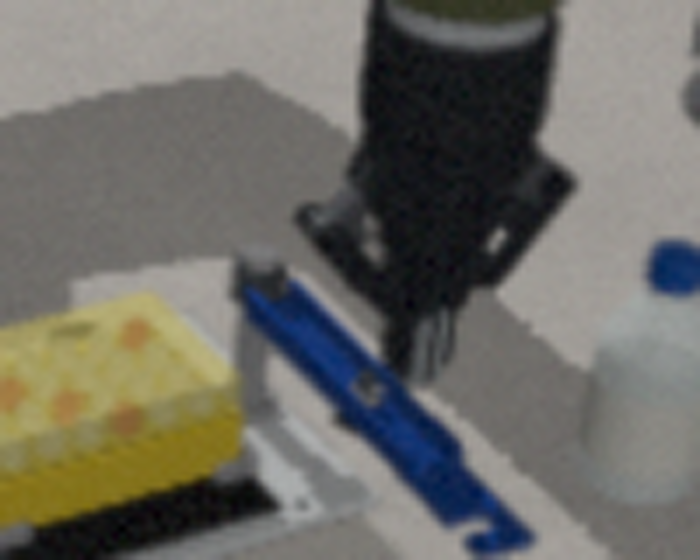

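Run:
```python
from h import *
im,d,c=grab('scene'); Q=inv(cloud(d,c))
for v in range(176,194,2): print(v,[tuple(Q[v,u].round(0).astype(int)) for u in (334,336,338,340,342,344)])
```

```text
176 [(np.int64(110), np.int64(79), np.int64(214)), (np.int64(109), np.int64(88), np.int64(211)), (np.int64(109), np.int64(95), np.int64(210)), (np.int64(110), np.int64(102), np.int64(208)), (np.int64(111), np.int64(108), np.int64(207)), (np.int64(112), np.int64(115), np.int64(206))]
178 [(np.int64(110), np.int64(81), np.int64(207)), (np.int64(115), np.int64(84), np.int64(209)), (np.int64(109), np.int64(96), np.int64(202)), (np.int64(112), np.int64(101), np.int64(203)), (np.int64(109), np.int64(111), np.int64(198)), (np.int64(112), np.int64(116), np.int64(198))]
180 [(np.int64(-137), np.int64(280), np.int64(0)), (np.int64(100), np.int64(97), np.int64(190)), (np.int64(103), np.int64(102), np.int64(190)), (np.int64(112), np.int64(102), np.int64(195)), (np.int64(110), np.int64(111), np.int64(192)), (np.int64(104), np.int64(124), np.int64(184))]
182 [(np.int64(-123), np.int64(270), np.int64(3)), (np.int64(98), np.int64(100), np.int64(181)), (np.int64(105), np.int64(102), np.int64(184)), (np.int64(108), np.int64(107), np.int64(185)), (np.int64(109), np.int64(113), np.int64(183)), (np.int64
[... 743 characters left out ...]
2)), (np.int64(108), np.int64(110), np.int64(162)), (np.int64(112), np.int64(114), np.int64(164)), (np.int64(-74), np.int64(282), np.int64(1))]
190 [(np.int64(96), np.int64(98), np.int64(151)), (np.int64(104), np.int64(99), np.int64(156)), (np.int64(104), np.int64(107), np.int64(153)), (np.int64(-70), np.int64(261), np.int64(1)), (np.int64(-65), np.int64(266), np.int64(2)), (np.int64(-60), np.int64(272), np.int64(4))]
192 [(np.int64(102), np.int64(94), np.int64(149)), (np.int64(106), np.int64(98), np.int64(150)), (np.int64(116), np.int64(98), np.int64(157)), (np.int64(-58), np.int64(252), np.int64(2)), (np.int64(-54), np.int64(258), np.int64(2)), (np.int64(-55), np.int64(268), np.int64(-1))]
```

The strap stayed at 88° with the finger over its near edge, so the camera is right: the tip is about 20 mm behind the reported TCP. I'll use tip = TCP z + 20 mm from here. Back off, go down to a tip height of about 148 mm, then push.

Call:
step_arm([
  {"xyz": [-0.35,0,0],"turn": [0,0,0],"gripper": -1},
  {"xyz": [-0.2,0,0],"turn": [0,0,0],"gripper": -1},
  {"xyz": [0,0,0.3],"turn": [0,0,0],"gripper": -1},
  {"xyz": [0,0,0],"turn": [0,0,0],"gripper": -1},
  {"xyz": [0.25,0,0],"turn": [0,0,0],"gripper": -1},
  {"xyz": [0.3,-0.07,0],"turn": [0,0,0],"gripper": -1},
  {"xyz": [0.34,-0.03,0],"turn": [0,0,0],"gripper": -1},
  {"xyz": [0,0,0],"turn": [0,0,0],"gripper": -1},
])

```text
time_s: 4.98
position: [0.571, 0.192, 0.1279]
tool_rot: [[0.261, -0.965, 0.001], [-0.965, -0.261, -0.001], [0.001, -0.001, -1.0]]
ft_force: [0.4, -0.8, -0.4]
grip_width: 0.0
```

Run:
```python
from h import *
im,Q=swing('scene'); p=inv(np.array(env.observe()['position'])); print(p,env.observe()['ft_force'])
m=(abs(Q[...,0]-p[0])<25)&(abs(Q[...,1]-p[1])<18)&(Q[...,2]>120); print(Q[m][:,2].min(), np.percentile(Q[m][:,2],[1,3]))
```

```text
scene swing deg 75.4 291
[103.84388421  94.58297401 127.90392603] [0.96031307 0.64907191 0.08855833]
141.76514403209228 [147.41268419 151.74182945]
```

Call:
step_arm([
  {"xyz": [0.17,0.01,0],"turn": [0,0,0],"gripper": -1},
  {"xyz": [0.18,0.01,0],"turn": [0,0,0],"gripper": -1},
  {"xyz": [0.17,0.03,0],"turn": [0,0,0],"gripper": -1},
  {"xyz": [0.18,0.04,0],"turn": [0,0,0],"gripper": -1},
  {"xyz": [0.17,0.06,0],"turn": [0,0,0],"gripper": -1},
  {"xyz": [0.17,0.06,0],"turn": [0,0,0],"gripper": -1},
  {"xyz": [0.17,0.09,0],"turn": [0,0,0],"gripper": -1},
  {"xyz": [0.16,0.09,0],"turn": [0,0,0],"gripper": -1},
  {"xyz": [0.16,0.11,0],"turn": [0,0,0],"gripper": -1},
  {"xyz": [0.15,0.12,0],"turn": [0,0,0],"gripper": -1},
  {"xyz": [0.14,0.14,0],"turn": [0,0,0],"gripper": -1},
  {"xyz": [0.13,0.14,0],"turn": [0,0,0],"gripper": -1},
  {"xyz": [0.12,0.16,0],"turn": [0,0,0],"gripper": -1},
  {"xyz": [0.11,0.16,0],"turn": [0,0,0],"gripper": -1},
  {"xyz": [0,0,0],"turn": [0,0,0],"gripper": -1},
])

```text
time_s: 6.28
position: [0.5447, 0.0965, 0.1277]
tool_rot: [[0.263, -0.965, -0.0], [-0.965, -0.263, -0.001], [0.001, 0.001, -1.0]]
ft_force: [0.5, -0.8, -0.4]
grip_width: 0.0
```

Run:
```python
from h import *
im,Q=swing('scene'); p=inv(np.array(env.observe()['position'])); print(p,env.observe()['ft_force'])
H,Sa,V=cv2.split(cv2.cvtColor(im,cv2.COLOR_RGB2HSV)); y=(H>18)&(H<35)&(Sa>120)&(Q[...,2]>128)&(abs(Q[...,0])<60)&(abs(Q[...,1])<80); print('box',np.percentile(Q[y],[2,98],axis=0).round())
```

```text
scene swing deg 18.1 207
[ 52.47022766   9.69768192 127.79001505] [ 0.48789058 -0.96056856  0.85314531]
box [[-15. -62. 128.]
 [ 57.  46. 150.]]
```

Call:
step_arm([
  {"xyz": [0.09,0.18,0],"turn": [0,0,0],"gripper": -1},
  {"xyz": [0.09,0.18,0],"turn": [0,0,0],"gripper": -1},
  {"xyz": [0.06,0.15,0],"turn": [0,0,0],"gripper": -1},
  {"xyz": [0.04,0.12,0],"turn": [0,0,0],"gripper": -1},
  {"xyz": [0,0.08,0],"turn": [0,0,0],"gripper": -1},
  {"xyz": [0,0,0],"turn": [0,0,0],"gripper": -1},
])

```text
time_s: 6.83
position: [0.5213, 0.0789, 0.128]
tool_rot: [[0.263, -0.965, 0.002], [-0.965, -0.263, -0.001], [0.001, -0.002, -1.0]]
ft_force: [4.3, -1.9, -1.0]
grip_width: 0.0001
```

Run:
```python
from h import *
im,Q=swing('scene'); p=inv(np.array(env.observe()['position'])); print(p,env.observe()['ft_force'])
```

```text
scene swing deg 2.3 232
[ 24.70438686  -0.8719324  127.88475153] [ 2.79718116 -1.68726735 -1.67965307]
```

Call:
step_arm([
  {"xyz": [0,0.06,0],"turn": [0,0,0],"gripper": -1},
  {"xyz": [0,0.05,0],"turn": [0,0,0],"gripper": -1},
  {"xyz": [0,0,0],"turn": [0,0,0],"gripper": -1},
  {"xyz": [0,0,0],"turn": [0,0,0],"gripper": -1},
])

```text
time_s: 7.22
position: [0.5191, 0.0781, 0.1283]
tool_rot: [[0.263, -0.965, 0.006], [-0.965, -0.263, -0.0], [0.002, -0.005, -1.0]]
ft_force: [11.0, 0.0, -2.1]
grip_width: 0.0001
```

Run:
```python
from h import *
im,Q=swing('scene'); p=inv(np.array(env.observe()['position'])); print(p,env.observe()['ft_force'])
```

```text
scene swing deg 0.8 232
[ 22.25474232  -1.05391895 128.22760494] [ 9.82895795  0.28112356 -1.60645194]
```

Call:
step_arm([
  {"xyz": [0,-0.3,0],"turn": [0,0,0],"gripper": -1},
  {"xyz": [0,-0.4,0],"turn": [0,0,0],"gripper": -1},
  {"xyz": [0,0,-0.6],"turn": [0,0,0],"gripper": -1},
  {"xyz": [0,0,-0.6],"turn": [0,0,0],"gripper": -1},
  {"xyz": [0,0,-0.65],"turn": [0,0,0],"gripper": -1},
  {"xyz": [0,0,-0.65],"turn": [0,0,0],"gripper": -1},
  {"xyz": [0,0,0],"turn": [0,0,0],"gripper": -1},
  {"xyz": [0,0,0],"turn": [0,0,0],"gripper": -1},
])

```text
time_s: 7.93
position: [0.5439, 0.0858, 0.2284]
tool_rot: [[0.264, -0.965, 0.001], [-0.965, -0.264, -0.0], [0.0, -0.001, -1.0]]
ft_force: [0.5, 0.1, -0.4]
grip_width: 0.0002
```

Run:
```python
from h import *
im,Q=swing('scene'); s=env.observe(); p=inv(np.array(s['position'])); print(p,s['ft_force'])
H,Sa,V=cv2.split(cv2.cvtColor(im,cv2.COLOR_RGB2HSV))
b=(H>100)&(H<130)&(Sa>150)&(V>50)&(Q[...,2]>138)&(Q[...,2]<162)&(abs(Q[...,0])<60)
for a in range(-120,100,30):
    q=Q[b&(Q[...,1]>a)&(Q[...,1]<a+30)]
    if len(q): print(a,len(q),np.percentile(q[:,0],[5,50,95]).round(1))
near=(abs(Q[...,0])<40)&(abs(Q[...,1]+94)<40)&((H<6)|(H>174))&(Sa>170)
for a in range(150,270,20):
    q=Q[near&(Q[...,2]>a)&(Q[...,2]<=a+20)]
    if len(q): print(a,len(q),np.percentile(q[:,0],[5,50,95]).round(),np.percentile(q[:,1],[5,50,95]).round())
m=(abs(Q[...,0]-p[0])<25)&(abs(Q[...,1]-p[1])<18)&(Q[...,2]>200); q=Q[m];print('tip',np.sort(q[:,2])[:5], np.percentile(q[q[:,2]<q[:,2].min()+30],[3,97],axis=0).round(0))
cv2.imwrite('pics/s4.png',cv2.resize(im[120:240,220:360],None,fx=5,fy=5,interpolation=cv2.INTER_CUBIC)[...,::-1])
def E(phi,r=78,ox=14.5,extra=0):
    t=np.radians(phi); return S(0,-94-(r*np.cos(t)-6*np.sin(t)-ox-extra),168.5+r*np.sin(t)+6*np.cos(t)-20)
moves([E(90,extra=15)]+[E(a) for a in range(88,-1,-8)]+[E(0)])
```

```text
scene swing deg 3.3 300
[ 47.60128258  -0.50424114 227.09531238] [ 0.74890179 -0.11959479  0.21968158]
-120 7 [12.5 15.5 16.9]
-90 34 [-4.8  7.9 16.2]
-60 60 [-9.5  2.9 16.3]
-30 63 [-10.3  12.   16.5]
0 43 [-10.1  12.1  16.3]
30 57 [-10.2  -3.   15.7]
60 50 [-11.   -3.1  15.9]
150 29 [-6. 13. 15.] [-113. -105.  -95.]
170 61 [-6. 11. 15.] [-116. -105.  -94.]
190 28 [ 3. 12. 14.] [-102.  -99.  -93.]
210 22 [ 6. 11. 14.] [-104.  -99.  -93.]
230 26 [ 4. 12. 15.] [-105. -103.  -96.]
250 27 [ 1.  8. 15.] [-106. -101.  -96.]
tip [244.66146804 245.86693248 246.06645706 246.88987773 247.5570579 ] [[ 42. -14. 247.]
 [ 60.  13. 274.]]
[1.47, 1.16, 0.02] [0.514 0.017 0.226]
[0.44, -0.01, -0.0] [ 0.519 -0.     0.227]
[0.27, -0.0, 0.01] [ 0.522 -0.011  0.226]
[0.27, -0.0, 0.05] [ 0.525 -0.021  0.225]
[0.26, -0.0, 0.08] [ 0.528 -0.031  0.221]
[0.25, -0.0, 0.12] [ 0.531 -0.04   0.217]
[0.23, -0.0, 0.15] [ 0.533 -0.049  0.21 ]
[0.2, -0.0, 0.18] [ 0.536 -0.057  0.203]
[0.18, -0.0, 0.21] [ 0.537 -0.064  0.195]
[0.15, -0.0, 0.23] [ 0.539 -0.069  0.186]
[0.11, -0.0, 0.25] [ 0.54  -0.074  0.176]
[0.08, -0.0, 0.26] [ 0.541 -0.077  0.165]
[0.04, -0.0, 0.27] [ 0.542 -0.078  0.154]
[0.0, 0.0, 0.0] [ 0.542 -0.078  0.154]
```

View pics/s4.png

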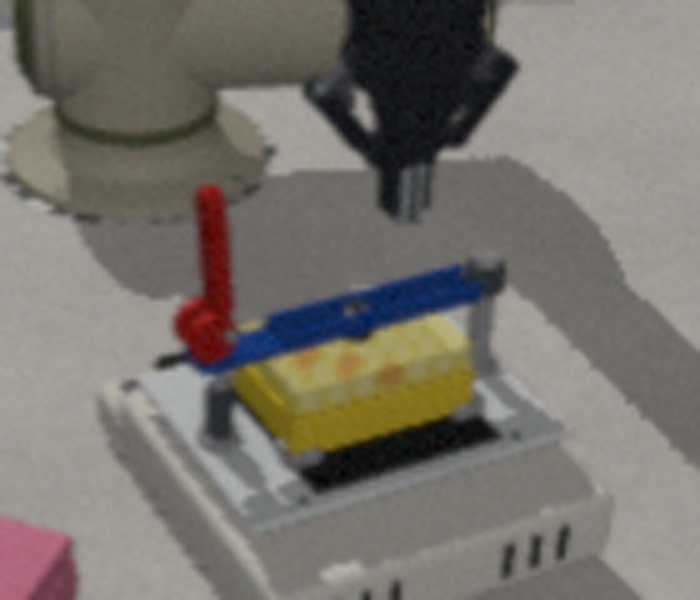

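Strap face sits at x ≈ +16 mm along its whole length, so it is parallel to the shaker's y and home, with the slot under the cam at about full-frame (262,190) and the lever still up. The tip measures 246 mm at TCP 227, confirming the +19 mm offset. Now the lever.

Call:
step_arm([
  {"xyz": [0.7,0.58,0],"turn": [0,0,0],"gripper": -1},
  {"xyz": [0.77,0.58,0],"turn": [0,0,0],"gripper": -1},
  {"xyz": [0.3,0,0],"turn": [0,0,0],"gripper": -1},
  {"xyz": [0.14,0,0],"turn": [0,0,0],"gripper": -1},
  {"xyz": [0.14,0,0],"turn": [0,0,0],"gripper": -1},
  {"xyz": [0.13,0,0.01],"turn": [0,0,0],"gripper": -1},
  {"xyz": [0.14,0,0.02],"turn": [0,0,0],"gripper": -1},
  {"xyz": [0.13,0,0.03],"turn": [0,0,0],"gripper": -1},
  {"xyz": [0.13,0,0.04],"turn": [0,0,0],"gripper": -1},
  {"xyz": [0.13,0,0.04],"turn": [0,0,0],"gripper": -1},
  {"xyz": [0.13,0,0.06],"turn": [0,0,0],"gripper": -1},
  {"xyz": [0.12,0,0.06],"turn": [0,0,0],"gripper": -1},
  {"xyz": [0,0,0],"turn": [0,0,0],"gripper": -1},
])

```text
time_s: 9.07
position: [0.5308, -0.0417, 0.2168]
tool_rot: [[0.263, -0.965, 0.0], [-0.965, -0.263, -0.0], [0.0, -0.0, -1.0]]
ft_force: [-0.5, -0.5, -0.1]
grip_width: 0.0002
```

```bash
cat >> h.py <<'E'
def lever():
    im,Q=swing('scene'); s=env.observe(); print('tcp',inv(np.array(s['position'])).round(1),'F',np.round(s['ft_force'],1))
    H,Sa,V=cv2.split(cv2.cvtColor(im,cv2.COLOR_RGB2HSV))
    m=(abs(Q[...,0])<25)&(Q[...,1]<-60)&(Q[...,1]>-220)&(Q[...,2]>140)&((H<6)|(H>174))&(Sa>150)
    q=Q[m][:,1:]-[-94,168.5]; q=q[np.hypot(*q.T)>30]; a=np.degrees(np.arctan2(q[:,1],-q[:,0]))
    print('lever elev deg',np.percentile(a,[10,50,90]).round(1),'n',len(q),'rmax',np.hypot(*q.T).max().round(0)); return im,Q
E
python3 -c "
from h import *
lever()"
```

```text
scene swing deg 3.4 291
tcp [  -0.4 -119.1  217. ] F [-0.2  0.8  0.5]
lever elev deg [56.1 59.3 62.6] n 65 rmax 95.0
```

Call:
step_arm([
  {"xyz": [0.12,0,0.07],"turn": [0,0,0],"gripper": -1},
  {"xyz": [0.11,0,0.08],"turn": [0,0,0],"gripper": -1},
  {"xyz": [0.1,0,0.09],"turn": [0,0,0],"gripper": -1},
  {"xyz": [0.1,0,0.09],"turn": [0,0,0],"gripper": -1},
  {"xyz": [0.09,0,0.1],"turn": [0,0,0],"gripper": -1},
  {"xyz": [0.09,0,0.11],"turn": [0,0,0],"gripper": -1},
  {"xyz": [0.08,0,0.11],"turn": [0,0,0],"gripper": -1},
  {"xyz": [0.07,0,0.12],"turn": [0,0,0],"gripper": -1},
  {"xyz": [0.06,0,0.12],"turn": [0,0,0],"gripper": -1},
  {"xyz": [0.05,0,0.13],"turn": [0,0,0],"gripper": -1},
  {"xyz": [0,0,0],"turn": [0,0,0],"gripper": -1},
])

```text
time_s: 10.03
position: [0.5398, -0.0751, 0.1757]
tool_rot: [[0.263, -0.965, 0.0], [-0.965, -0.263, -0.0], [0.0, 0.0, -1.0]]
ft_force: [0.6, 0.4, 1.4]
grip_width: 0.0001
```

```bash
python3 -c "
from h import *
lever()"
```

```text
scene swing deg 3.0 288
tcp [  -1.3 -153.5  175.8] F [0.3 0.  0.2]
lever elev deg [13.4 17.6 23.2] n 100 rmax 92.0
```

Call:
step_arm([
  {"xyz": [0.04,0,0.13],"turn": [0,0,0],"gripper": -1},
  {"xyz": [0.04,0,0.13],"turn": [0,0,0],"gripper": -1},
  {"xyz": [0.02,0,0.13],"turn": [0,0,0],"gripper": -1},
  {"xyz": [0,0,0.13],"turn": [0,0,0],"gripper": -1},
  {"xyz": [0,0,0],"turn": [0,0,0],"gripper": -1},
  {"xyz": [0,0,0],"turn": [0,0,0],"gripper": -1},
])

```text
time_s: 10.58
position: [0.5408, -0.0781, 0.1588]
tool_rot: [[0.264, -0.964, 0.003], [-0.964, -0.264, -0.001], [0.002, -0.003, -1.0]]
ft_force: [-10.1, 5.7, 30.6]
grip_width: 0.0004
```

```bash
python3 -c "
from h import *
lever()"
```

```text
scene swing deg 2.7 291
tcp [  -0.9 -157.   158.8] F [-8.9  6.5 30.9]
lever elev deg [-1.2  3.6  7.5] n 108 rmax 91.0
```

Call:
step_arm([
  {"xyz": [0,0,-0.3],"turn": [0,0,0],"gripper": -1},
  {"xyz": [0,0,-0.9],"turn": [0,0,0],"gripper": -1},
  {"xyz": [0,0,-0.95],"turn": [0,0,0],"gripper": -1},
  {"xyz": [0,0,-0.95],"turn": [0,0,0],"gripper": -1},
  {"xyz": [0,0,-0.95],"turn": [0,0,0],"gripper": -1},
  {"xyz": [0,0,0],"turn": [0,0,0],"gripper": -1},
  {"xyz": [0,0,0],"turn": [0,0,0],"gripper": -1},
])

```text
time_s: 11.22
position: [0.541, -0.0786, 0.3184]
tool_rot: [[0.264, -0.965, 0.003], [-0.965, -0.264, -0.001], [0.002, -0.002, -1.0]]
ft_force: [0.1, 0.3, -1.4]
grip_width: 0.0001
```

Run:
```python
from h import *
im,Q=lever()
H,Sa,V=cv2.split(cv2.cvtColor(im,cv2.COLOR_RGB2HSV))
m=(abs(Q[...,0])<25)&(Q[...,1]<-60)&(Q[...,1]>-220)&(Q[...,2]>140)&((H<6)|(H>174))&(Sa>150)
for a in range(-195,-60,12):
    q=Q[m&(Q[...,1]>a)&(Q[...,1]<=a+12)]
    if len(q): print(a+6,len(q),'z',np.percentile(q[:,2],[5,50,95]).round(1),'x',np.percentile(q[:,0],[5,95]).round(0))
b=(H>100)&(H<130)&(Sa>150)&(V>50)&(Q[...,2]>130)&(Q[...,2]<162)&(abs(Q[...,0])<60)
for a in range(-120,100,30):
    q=Q[b&(Q[...,1]>a)&(Q[...,1]<a+30)]
    if len(q): print(a,len(q),'x',np.percentile(q[:,0],[5,50,95]).round(1),'z',np.percentile(q[:,2],[5,50,95]).round(1))
y=(H>18)&(H<35)&(Sa>120)&(Q[...,2]>90)&(abs(Q[...,0])<60)&(abs(Q[...,1])<80); print('box',np.percentile(Q[y],[2,98],axis=0).round())
z=np.load('scene0.npz'); Q0=inv(z['P']); H,Sa,V=cv2.split(cv2.cvtColor(z['im'],cv2.COLOR_RGB2HSV)); y=(H>18)&(H<35)&(Sa>120)&(Q0[...,2]>90)&(abs(Q0[...,0])<60)&(abs(Q0[...,1])<80); print('box0',np.percentile(Q0[y],[2,98],axis=0).round())
cv2.imwrite('pics/s5.png',cv2.resize(im[145:245,220:340],None,fx=6,fy=6,interpolation=cv2.INTER_CUBIC)[...,::-1])
```

```text
scene swing deg 2.3 287
tcp [  -1.3 -157.2  316.6] F [ 0.2  0.4 -0.3]
lever elev deg [0.3 4.4 8.1] n 118 rmax 93.0
-189 6 z [170.6 173.7 176.3] x [ 2. 10.]
-177 21 z [169.  173.6 175.6] x [-3. 14.]
-165 21 z [169.2 173.5 176. ] x [-2. 13.]
-153 23 z [169.4 173.2 175.2] x [-5. 13.]
-141 22 z [166.8 173.7 175.7] x [-5. 15.]
-129 26 z [164.8 173.  176.5] x [-2. 15.]
-117 25 z [167.5 173.6 174.9] x [-6. 14.]
-105 29 z [157.  169.9 175.7] x [-7. 16.]
-93 26 z [149.5 161.6 174.5] x [-6. 16.]
-81 21 z [150.6 161.2 172.7] x [-5. 16.]
-120 13 x [-5.1  6.  13.9] z [141.4 144.2 146.3]
-90 18 x [ 0.2 11.1 15.5] z [142.5 145.3 147.8]
-60 59 x [-8.9  5.  17. ] z [143.7 148.1 154.5]
-30 61 x [-10.1  -3.6  16.7] z [143.3 149.3 154.4]
0 45 x [-9.6 12.8 16.8] z [144.9 151.2 156.4]
30 60 x [-9.7 -2.1 15. ] z [145.7 150.5 156.3]
60 48 x [-10.7   8.4  15.5] z [145.5 151.3 156.4]
box [[-17. -64.  91.]
 [ 47.  58. 135.]]
box0 [[-25. -63.  91.]
 [ 47.  57. 136.]]
```

View pics/s5.png

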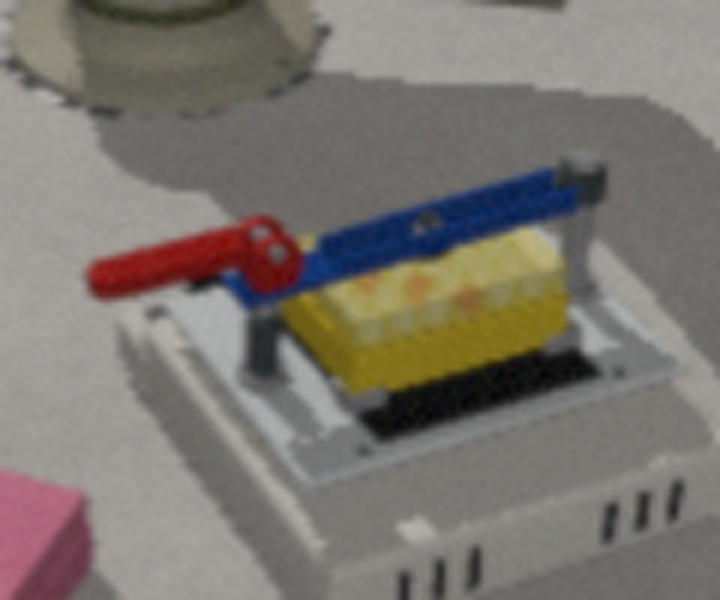

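The lever is level: its top face reads z ≈ 173.6 mm from y = -117 out to -189. The strap end is pressed down to about 144 mm, the strap is straight across, and the box outline has not changed. The arm is clear, so I'm handing in.

```bash
python3 -c "
from h import *
print(order.close_job())"
```

```text
the job is handed in; nothing more can be done
None
```

The tube box is strapped down and clamped, and I handed the job in at about 11 s; no verdict was reported. I swung the blue strap home with the shut fingertips, pushed the red cam lever down to its stop, then lifted the arm clear.

**Last checks**
- **Strap:** it lies parallel to the shaker's y along its whole length, to within about 1–2° by camera. The finger met the stop with 11 N.
- **Lever:** its top face is level within about 1 mm along its length. The stop was firm, at about 31 N on the finger. The clamped strap end dropped to about 144 mm.
- **Box:** its outline is where it was before, to within about 1 mm on the edges in clear view.
- **Arm:** force is about zero and the gripper is well clear of the scene.

**What disagreed or went unmeasured**
- **Fingertip height:** the shut fingertips showed in the depth image about 19 mm behind the reported TCP, not 19 mm ahead as stated. A nudge at the strap that missed it confirmed this, so I used the camera value.
- **Lever start angle:** the lever started a few degrees outward of its nominal upright.
- **Swing reading:** the coarse swing estimate (median over the blue pixels) read 2–3° at the end. I relied on the strap's edge line instead.
- **Clamp force:** I could not measure the strap's force on the box directly; I inferred it from the lever and the strap end.
- **Bystanders:** I did not re-measure the tip box, bottle and beaker. The arm's path kept clear of all three.

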